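# Clamp a dish blank for carving with a slip-clutch handle

### The job

Lay the hollowed wooden dish blank, hollow side up, lengthwise and centred on the narrow bed of the carving fixture, between the end stop and the open jaw, and let go of it. Then turn the black T-handle clockwise until the jaw has pushed the blank up against the end stop and the handle's torque clutch slips; stop turning within a sixth of a turn of slipping, and let go with the blank still clamped. Leave the mallet, gouge, flask and offcut where they are.

Things in the scene. Friction and masses are not known exactly. Their poses are not given: they have to be found in the camera images.
- blank: roughed-out wooden dish, an open-topped rectangular trough 140 (its x) x 60 (its y) x 34 (z) mm, walls 10 mm thick, hollow 17 mm deep, 0.10 to 0.21 kg. Lies loose on the table to the left of the fixture, hollow up. Origin at the centre of its underside, z up. The two ends are alike.
- fixture: carving fixture fixed to the table, on a plywood base board 18 mm thick (x -125 to +210 mm, y -55 to +55 mm). Origin at table height under the bed's centre; x runs along the bed from the end stop towards jaw and handle, z up. Aluminium gear housing under the handle: x 121 to 191, y -27 to +27, top 64 mm high.
- bed (a point): centre of the bed's top, 42 mm above the table, axes as the fixture's; the underside centre of the clamped blank belongs here. The bed is a wooden rail 150 mm long (x) and 46 mm wide, so the blank overhangs it by 7 mm on each long side.
- stop (a point): middle of the end stop's face, at bed x -70 mm: wooden block 60 mm wide, 26 mm thick, its top 66 mm above the table.
- jaw: sliding jaw, a wooden block with a face 50 mm wide and 24 mm high (44 to 68 mm above the table), 24 mm thick. Origin at the centre of the face that presses on the blank; at fixture x +90 mm when fully open, it closes towards the end stop (fixture -x) by 12 mm per rad of spindle.
- spindle (a joint): angle of the gear spindle (rad), 0 (jaw fully open) to 2.4, grows clockwise from above, 12 mm of jaw travel per rad. Starts at 0 to 0.6, meets the clamped blank at about 1.67. Takes 0.08 N m to turn, stays where left. Seen as a 44 mm brass disc with two tabs (66 mm over both) under the handle, 65 to 71 mm above the table; the tabs are in line with the T-bar until the clutch slips.
- handle (a joint): clutch slip: angle of the T-handle past the spindle (rad), 0 at the start, grows clockwise from above. Below 0.25 N m handle and spindle turn as one and it stays near 0; once the blank is squeezed against the stop the spindle halts, the clutch slips smoothly at 0.25 N m and this grows as you turn. A sixth of a turn is 1.05. Turning back opens the jaw.
- handle_grip (a point): middle of the black T-bar, on the handle's vertical axis, 108 mm above the table, at fixture x +156, y 0 mm. Bar 70 mm long (point x), 12 mm thick (point y), 26 mm high (95 to 121 mm above the table), round 24 mm hub below it. Turns by spindle + handle; at 0 it lies along the fixture's x. Pinch it across its thickness from above.
- mallet: round carving mallet lying on the table, 64 mm head 110 mm long, handle 150 mm; bystander
- gouge: carving gouge, about 235 mm long and 22 mm thick, lying on the table; bystander
- flask: clear water flask with a black cap, 66 mm diameter, 190 mm tall; bystander
- offcut: plain wooden offcut 90 x 60 x 30 mm; bystander
Things that resemble listed ones, but are neither listed nor needed, are in the scene too. What is meant by the blank is not orange, and is the smaller of those in its own colour.

How it is judged:
By the outcome, as a careful person would: the job done as asked, in the order asked, and still so for the second after the job is handed in, with the robot touching nothing.
It also fails if it takes over 59 s, if anything falls off the work surface, if the arm or the gripper's body presses on something with over 40 N, if the wrist force passes 120 N, or if a joint passes its speed limit or range.

### The arm

A 6-joint arm with a two-finger parallel gripper is mounted at the origin on the work surface. World frame = base frame: x ahead of the robot, y to its left, z up, the work surface at z = 0. Lengths are in m, angles in rad, forces in N, time in s.
With the tool pointing down it reaches from about 0.35 to 0.875 m from the base axis. Payload 15.5 kg.
Tool frame: the origin (TCP) lies midway between the tips of the shut fingers; the grasp point (between the pads) lies 19 mm behind it; z points along the fingers, y is the direction in which the jaws open and shut (so a half turn about z gives the same grasp; the last joint's range is limited). The gripper opens to 85 mm and grips with 20 to 120 N. Pads are 22 mm wide; open, the fingers measure 114 mm over their backs; the gripper's body (76 mm by 85 mm) begins 54 mm behind the grasp point. The pads swing forward as they close: fully open they stand 13 mm farther back than shut.
Start: joints at [-1.407, 0.494, 1.345, -0, 1.302, -0.096], TCP at [0.161, -0.604, 0.231] pointing down, gripper open.
Joint ranges: [-2.91, 2.91], [-0.82, 2.16], [0.22, 2.67], [-1.22, 4.37], [0.12, 2.79], [-3.08, 3.08]. Speed limits (rad/s): [1.89, 1.89, 2.57, 3.01, 3.01, 3.01].

### API

Orientations are given as a rotation vector (axis times angle).
In Python, from cell import r, optics gives the robot as it stands. The module is installed in compiled form; this text tells all that it offers.
- The arm moves only by the shell command python3 -m jog 'ROWS' [FORCE]. ROWS is JSON, a list of rows, each a list of 5 numbers: the shift along the tool's x, y, z in m, then the turn about the tool's z in degrees, then the closure, from -1 (fully open) to 1 (shut). In form: [[dx, dy, dz, turn, fingers], ...]. A call has 1 to 12 rows; each row shifts and turns the commanded pose from where the row before left it, along the tool's axes as they then stand; what a row does not reach is not made up. A row lasts 1/8 s, in which the tool goes at most 62.5 mm and 10.7 degrees, less where a joint would pass 70% of its speed; a pose out of reach is approached as far as the arm can. A call is refused whole if a number of a shift passes 0.0625 or a number of a turn 10.7, either way. A call with a gripper value outside its range is refused whole. The fingers move at their own pace and stop on an object; FORCE is the grip in N (left out, the last holds). Time passes only in rows, so rows that do not move let the fingers close. It gives the time, the measured TCP pose, the force and the opening at its end, in the units of the state.
- r.state(): the state, without advancing time (a new reading comes with each control period).
- optics.grab_frame(name): name is "side" or "top" or "wrist"; returns a dict with "frame" (420x560x3 uint8, red, green, blue), "fx", "fy", "cx", "cy" (pixels), "R" (3x3) and "t" (3): a world point X has camera coordinates R X + t. Camera axes: x right, y down, z forward; pixel columns grow to the right and rows downward; lengths in m; the calibration is good to about 2 mm. A picture is of the moment at which its call begins. There is no depth.
- r.job_done(): hands the job in, once; it reports no verdict.
The state is a dict: "time_s": time; "joints": joint angles; "qd": joint speeds; "joint_efforts": joint torques, N m; "tool_pos": TCP position; "ee_rot": TCP orientation; "ft_force": force on the tool from outside, world axes, zero at the start; "torque": the same for the moment, N m; "finger_gap": finger opening in m.
Only numpy, scipy, OpenCV 4.12 (cv2) and the standard library are available. Lean on these libraries where they do the work, as an engineer would, in place of code of your own. Each camera call takes 0.05 s, during which the arm holds its last target. There are 200 camera calls.

## Working session

There is one attempt and no reset: what is moved stays moved. The work goes in short steps, Python scripts to look and compute and a shell command to move; the robot and the scene stay as the last step left them, time stands still between calls to the robot, and variables do not carry over. Pictures are saved under pics/ and viewed, about 8 in all and at most 12, crops included, and the job is handed in when it is done.

```bash
mkdir -p pics; cat > h.py <<'E'
import numpy as np, cv2
from cell import r, optics
def grab(n,name):
    f=optics.grab_frame(n); cv2.imwrite(f'pics/{name}.png',cv2.cvtColor(f['frame'],cv2.COLOR_RGB2BGR))
    np.save(f'pics/{name}.npy',{k:np.array(v) for k,v in f.items()},allow_pickle=True); return f
def load(name): return np.load(f'pics/{name}.npy',allow_pickle=True).item()
def ray(f,u,v,z):
    R,t=np.array(f['R']),np.array(f['t']); c=-R.T@t
    d=R.T@np.array([(u-f['cx'])/f['fx'],(v-f['cy'])/f['fy'],1]); return c+d*(z-c[2])/d[2]
def proj(f,X):
    p=np.array(f['R'])@np.array(X)+f['t']; return f['fx']*p[0]/p[2]+f['cx'],f['fy']*p[1]/p[2]+f['cy']
def crop(name,x0,y0,w,h,s,out):
    im=cv2.imread(f'pics/{name}.png')[y0:y0+h,x0:x0+w]; cv2.imwrite(f'pics/{out}.png',cv2.resize(im,None,fx=s,fy=s,interpolation=cv2.INTER_CUBIC))
E
python3 - <<'E'
from h import *
a=grab('top','top0'); b=grab('side','side0')
for f in(a,b): print(f['fx'],f['cx'],f['cy'],np.round(-np.array(f['R']).T@f['t'],3),np.round(f['R'],2).tolist())
im=np.vstack([cv2.imread('pics/top0.png'),]); 
print(r.state())
E
```

```text
507.82370857134435 279.4905699515659 214.09189000739985 [ 0.245 -0.003  1.581] [[-0.02, -1.0, -0.01], [-0.99, 0.02, -0.16], [0.16, 0.0, -0.99]]
419.00285210902297 271.0765196733935 207.03378855908988 [0.433 0.944 0.722] [[-1.0, -0.07, 0.01], [-0.05, 0.54, -0.84], [0.05, -0.84, -0.54]]
{'time_s': 0.1, 'joints': array([-1.40646585e+00,  4.94174918e-01,  1.34606467e+00,  6.26105567e-06,
        1.30248556e+00, -9.54831746e-02]), 'qd': array([ 1.16146602e-04, -1.88467179e-03, -3.04134666e-03, -2.82164071e-03,
        3.45818670e-05, -1.90390476e-03]), 'joint_efforts': array([ 3.65595457e-03, -8.83589530e+01, -3.84557462e+01,  9.64073024e-05,
        5.23558861e-03, -5.26775159e-05]), 'tool_pos': array([ 0.16052572, -0.60370429,  0.2307279 ]), 'ee_rot': array([-3.11399933e+00, -4.06818193e-01,  5.17304832e-05]), 'ft_force': array([-0.91235878, -0.20533692,  0.29434307]), 'torque': array([-0.01634121,  0.00416208,  0.02230617]), 'finger_gap': 0.0856976193682447}
```

View pics/top0.png

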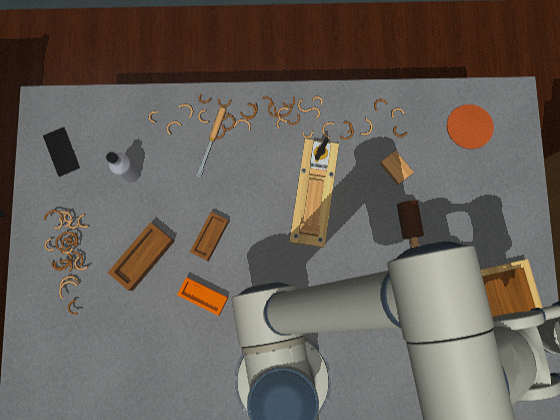

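View pics/side0.png

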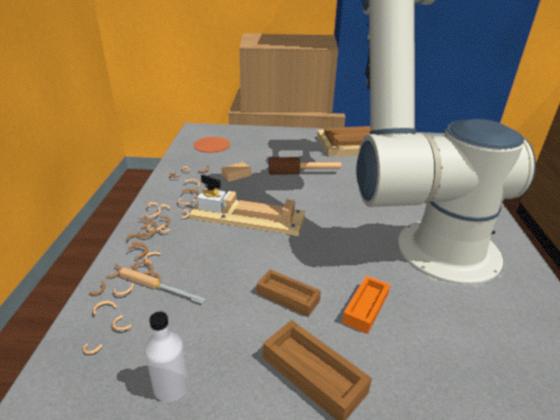

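The top view shows the small brown blank at about (209,235), a larger brown look-alike at (141,255) and an orange one at (203,294). The fixture's stop end is near (308,240) and the handle near (321,150). The side view agrees. Next is an enlarged crop.

```bash
python3 - <<'E'
from h import *
crop('top0',185,125,165,125,4.8,'c1')
E
```

```text
(no output)
```

View pics/c1.png

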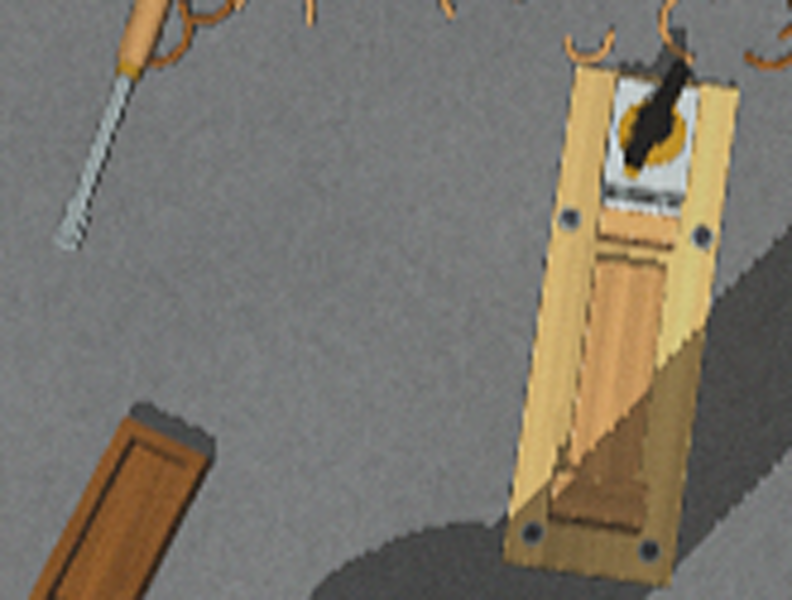

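```bash
cat > m.py <<'E'
from h import *
from scipy.optimize import minimize
f=load('top0'); C=lambda u,v:((u+.5)/4.8+185-.5,(v+.5)/4.8+125-.5)
# fixture
P=np.array([ray(f,*C(u,v),.018)[:2] for u,v in[(578,67),(740,88),(505,562),(672,584)]])
L=np.array([(.21,.055),(.21,-.055),(-.125,.055),(-.125,-.055)])
A=(L-L.mean(0))@np.array([1,1j]); B=(P-P.mean(0))@np.array([1,1j])
yaw=np.angle(np.vdot(A,B)); Rz=np.array([[np.cos(yaw),-np.sin(yaw)],[np.sin(yaw),np.cos(yaw)]])
o=P.mean(0)-Rz@L.mean(0); print('fixture',o,np.degrees(yaw),'resid',np.round(P-(o+L@Rz.T),4).tolist())
g=o+Rz@[.156,0]; print('grip pt',g,'seen',ray(f,*C(658,117),.121)[:2])
a,b=[ray(f,*C(u,v),.121)[:2] for u,v in[(685,65),(632,170)]]
d=a-b; print('bar len',np.hypot(*d),'bar yaw',np.degrees(np.arctan2(d[1],d[0])))
# blank silhouette fit
fr=f['frame'].astype(int); hsv=cv2.cvtColor(f['frame'],cv2.COLOR_RGB2HSV)
m=((hsv[...,1]>70)).astype(np.uint8); mm=np.zeros_like(m); mm[200:270,183:240]=m[200:270,183:240]
n,lab,st,ce=cv2.connectedComponentsWithStats(mm); k=1+st[1:,4].argmax(); M=(lab==k).astype(np.uint8)
h=cv2.convexHull(cv2.findContours(M,0,1)[0][0]); M=cv2.fillConvexPoly(np.zeros_like(M),h,1)
print('rect',cv2.minAreaRect(h),st[k])
S=8
Mb=cv2.resize(M[190:280,170:250],None,fx=S,fy=S,interpolation=cv2.INTER_LINEAR)
def cost(p):
    c,s=np.cos(p[2]),np.sin(p[2]); q=[]
    for x in(-.07,.07):
        for y in(-.03,.03):
            for z in(0,.034):
                q.append(proj(f,[p[0]+c*x-s*y,p[1]+s*x+c*y,z]))
    q=((np.array(q)-[170,190]+.5)*S-.5).astype(np.float32)
    I=cv2.fillConvexPoly(np.zeros_like(Mb),cv2.convexHull(q).round().astype(np.int32),1)
    return (I!=Mb).sum()/S/S
c0=ray(f,*ce[k],.02)
best=min((minimize(cost,[c0[0],c0[1],a0],method='Nelder-Mead',options=dict(initial_simplex=[[c0[0],c0[1],a0],[c0[0]+.01,c0[1],a0],[c0[0],c0[1]+.01,a0],[c0[0],c0[1],a0+.15]],xatol=1e-4,fatol=.05)) for a0 in(-.7,-.4,-.2)),key=lambda s:s.fun)
print('blank',best.x,np.degrees(best.x[2]),best.fun)
E
python3 m.py
```

```text
fixture [ 0.5286381  -0.10379111] -9.493794268483876 resid [[-0.0011, -0.0008], [0.0005, 0.0004], [-0.0007, -0.0005], [0.0013, 0.0009]]
grip pt [ 0.68250145 -0.12952187] seen [ 0.67774821 -0.12833918]
bar len 0.0752577341510976 bar yaw -27.64389140284874
rect ((209.04649353027344, 235.83892822265625), (21.108827590942383, 46.2289924621582), 27.407575607299805) [190 212  39  49 971]
blank [ 0.4362947   0.22034028 -0.48082033] -27.548975421631614 37.109375
```

Fixture: origin (0.529,-0.104), yaw -9.5°. Bar yaw is -27.6°, so the spindle is at about 0.32. Blank: (0.436,0.220), yaw -27.5°. I'm moving above the blank by way of (0.50,-0.15).

```bash
python3 -m jog '[[0.0445,-0.0351,0,0,-1],[0.0445,-0.0351,0,0,-1],[0.0445,-0.0351,0,0,-1],[0.0445,-0.0351,0,0,-1],[0.0445,-0.0351,0,0,-1],[0.0445,-0.0351,0,0,-1],[0.0445,-0.0351,0,0,-1],[0.0445,-0.0351,0,0,-1],[0.0445,-0.0351,0,0,-1],[0.0445,-0.0351,0,0,-1]]' 40
python3 -m jog '[[0.0048,-0.0534,0,0,-1],[0.0048,-0.0534,0,0,-1],[0.0048,-0.0534,0,0,-1],[0.0048,-0.0534,0,0,-1],[0.0048,-0.0534,0,0,-1],[0.0048,-0.0534,0,0,-1],[0.0048,-0.0534,0,0,-1],[0,0,0,10.6,-1],[0,0,0,10.6,-1],[0,0,0,10.6,-1],[0,0,0,10.6,-1],[0,0,0,0,-1]]'
cat >> h.py <<'E'
def to(x,y,z,yaw):
    s=r.state(); R=cv2.Rodrigues(np.array(s['ee_rot']))[0]; p=np.array(s['tool_pos'])
    psi=np.degrees(np.arctan2(R[1,0],R[0,0])); d=R.T@(np.array([x,y,z])-p)
    print('t',round(s['time_s'],2),'pos',p.round(4),'yaw',psi.round(2),'tilt',R[2].round(3),'-> shift',d.round(4),'turn',round(((psi-yaw+180)%360)-180,2),'F',np.round(s['ft_force'],1),'gap',round(s['finger_gap'],4))
E
python3 - <<'E'
from h import *
to(.4363,.2203,.12,-27.5)
f=grab('wrist','w1'); print(np.array(f['t']),proj(f,[.4363,.2203,.034]))
E
```

```text
time_s: 1.35
tool_pos: [0.5013, -0.1488, 0.2312]
ee_rot: [-3.115, -0.407, 0.0]
ft_force: [0.5, -1.2, 0.3]
finger_gap: 0.0851
time_s: 2.85
tool_pos: [0.4368, 0.2193, 0.2311]
ee_rot: [3.052, -0.746, -0.001]
ft_force: [-0.3, -0.5, 0.8]
finger_gap: 0.0855
t 2.85 pos [0.4368 0.2193 0.2311] yaw -27.46 tilt [-0.  0. -1.] -> shift [-0.0008 -0.0007  0.1111] turn 0.04 F [-0.3 -0.5  0.8] gap 0.0855
[0.39708012 0.23104598 0.46774696] (np.float64(281.03875425895063), np.float64(175.454679226756))
```

View pics/w1.png

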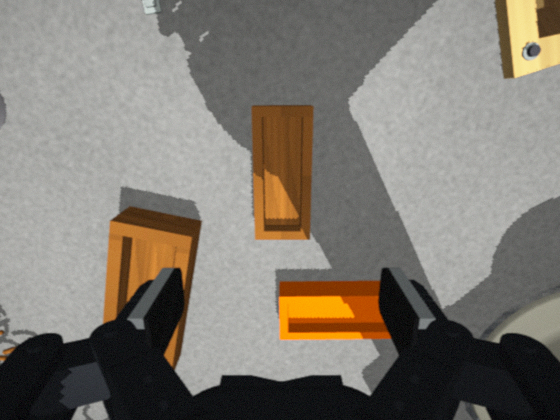

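The wrist view shows the blank under the tool at about (282,172), with its sides parallel to the tool x axis. It is predicted at (281,175), so it agrees within about 3 mm. I'll descend and grip.

```bash
python3 -m jog '[[0,-0.0007,0.05,0,-1],[0,0,0.05,0,-1],[0,0,0.05,0,-1],[0,0,0.04,0,-1],[0,0,0.02,0,-1],[0,0,0.017,0,-1],[0,0,0,0,-1],[0,0,0,0,1],[0,0,0,0,1],[0,0,0,0,1],[0,0,0,0,1],[0,0,0,0,1]]' 40
python3 -m jog '[[0,0,0,0,1],[0,0,0,0,1],[0,0,-0.01,0,1],[0,0,-0.03,0,1],[0,0,-0.05,0,1],[0,0,-0.05,0,1],[0,0,0,0,1]]' 40
python3 - <<'E'
from h import *
yaw=-9.49; c,s=np.cos(np.radians(yaw)),np.sin(np.radians(yaw))
to(.5286+c*.006,-.1038+s*.006,.11,yaw)
f=grab('wrist','w2'); s=grab('side','s2')
cv2.imwrite('pics/c2.png',np.hstack([cv2.imread('pics/w2.png')[::1,100:460],cv2.resize(cv2.imread('pics/s2.png')[150:360,150:370],None,fx=2,fy=2)]))
E
```

```text
time_s: 4.4
tool_pos: [0.4376, 0.2201, 0.0052]
ee_rot: [-3.051, 0.746, -0.002]
ft_force: [-1.6, -1.4, 7.3]
finger_gap: 0.0597
time_s: 5.28
tool_pos: [0.439, 0.2207, 0.1484]
ee_rot: [-3.048, 0.745, -0.009]
ft_force: [-0.5, 0.2, -1.6]
finger_gap: 0.0594
t 5.28 pos [0.439  0.2207 0.1484] yaw -27.49 tilt [ 0.005 -0.005 -1.   ] -> shift [0.2348 0.2449 0.0382] turn -18.0 F [-0.5  0.2 -1.6] gap 0.0594
```

View pics/c2.png

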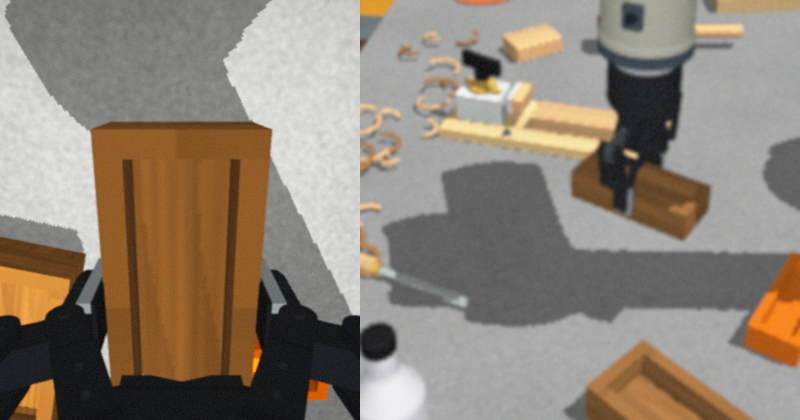

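```bash
python3 - <<'E'
from h import *
f=load('w2'); s=r.state(); R=cv2.Rodrigues(np.array(s['ee_rot']))[0]; p=np.array(s['tool_pos'])
cam=-np.array(f['R']).T@f['t']; print('cam in tool',R.T@(cam-p))
for n,u,v,z in[('farL',192,130,.177),('farR',370,130,.177),('farL',191,130,.143),('up',194,123,.143)]: print(n,(R.T@(ray(f,u,v,z)-p)).round(4))
E
```

```text
cam in tool [ 0.07876661 -0.00153162 -0.1461431 ]
farL [ 0.0681 -0.0315 -0.0319]
farR [ 0.0681  0.0274 -0.032 ]
farL [ 0.0649 -0.0408  0.0021]
up [ 0.0678 -0.0393  0.0021]
```

The blank is held flat, hollow up, about 1 mm off centre lengthwise. I'm carrying it over the bed.

```bash
python3 -m jog '[[0.0335,0.035,0,0,1],[0.0335,0.035,0,0,1],[0.0335,0.035,0,0,1],[0.0335,0.035,0,0,1],[0.0335,0.035,0,0,1],[0.0335,0.035,0,0,1],[0.0338,0.0349,0,0,1],[0,0,0,-9,1],[0,0,0,-9,1],[0,0,0,0,1],[0,0,0,0,1]]'
python3 - <<'E'
from h import *
yaw=-9.49; c,s=np.cos(np.radians(yaw)),np.sin(np.radians(yaw))
to(.5286+c*.006,-.1038+s*.006,.055,yaw)
f=grab('wrist','w3')
fx=lambda x,y,z:[.5286+c*x-s*y,-.1038+s*x+c*y,z]
for n,q in dict(grip=(.156,0,.121),hL=(.121,.027,.064),hR=(.121,-.027,.064),jawL=(.086,.025,.068),jawR=(.086,-.025,.068),boardL=(.21,.055,.018),boardR=(.21,-.055,.018)).items(): print(n,np.round(proj(f,fx(*q)),1))
E
```

```text
time_s: 6.75
tool_pos: [0.5319, -0.1054, 0.1437]
ee_rot: [-3.13, 0.266, 0.002]
ft_force: [-1.0, -0.4, -1.3]
finger_gap: 0.0593
t 6.75 pos [ 0.5319 -0.1054  0.1437] yaw -9.71 tilt [-0.001 -0.    -1.   ] -> shift [ 0.0026 -0.001   0.0887] turn -0.22 F [-1.  -0.4 -1.3] gap 0.0593
grip [ 279.  -102.6]
hL [234.   24.6]
hR [325.9  24.1]
jawL [239.2  87.5]
jawR [321.4  87. ]
boardL [ 192.8 -117.2]
boardR [ 366.  -118.3]
```

View pics/w3.png

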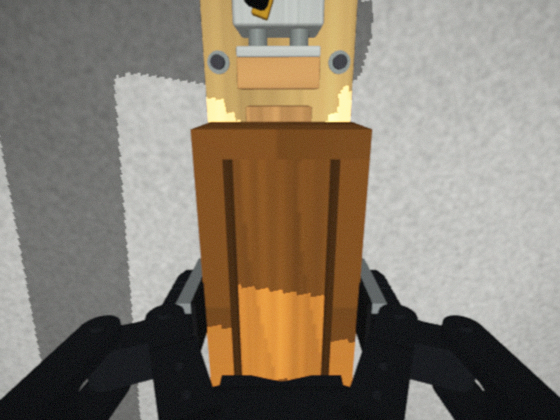

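The wrist view shows the jaw's face edges at (238,88) and (320,88), predicted (239,87.5) and (321,87), so the fixture pose is good to about 1 mm. I'll lower the blank.

```bash
python3 -m jog '[[0.0026,-0.001,0.03,-0.2,1],[0,0,0.03,0,1],[0,0,0.02,0,1],[0,0,0.01,0,1],[0,0,0.004,0,1],[0,0,0.002,0,1],[0,0,0,0,1]]'
python3 - <<'E'
from h import *
yaw=-9.49; c,s=np.cos(np.radians(yaw)),np.sin(np.radians(yaw))
to(.5286+c*.006,-.1038+s*.006,.0475,yaw)
E
```

```text
time_s: 7.68
tool_pos: [0.5353, -0.1052, 0.0487]
ee_rot: [3.131, -0.255, 0.001]
ft_force: [1.2, -0.1, 0.0]
finger_gap: 0.0595
t 7.67 pos [ 0.5353 -0.1052  0.0487] yaw -9.33 tilt [ 0.001  0.    -1.   ] -> shift [-0.0009 -0.0002  0.0012] turn 0.16 F [ 1.2 -0.1  0. ] gap 0.0595
```

```bash
python3 -m jog '[[0,0,0.001,0,1],[0,0,0.001,0,1],[0,0,0,0,1]]'
python3 -m jog '[[0,0,0,0,0.2],[0,0,0,0,-0.3],[0,0,0,0,-1],[0,0,0,0,-1],[0,0,0,0,-1],[0,0,-0.01,0,-1],[0,0,-0.03,0,-1],[0,0,-0.05,0,-1],[0,0,-0.05,0,-1],[0,0,-0.03,0,-1],[0,0,0,0,-1]]'
python3 - <<'E'
from h import *
yaw=-9.49; c,s=np.cos(np.radians(yaw)),np.sin(np.radians(yaw))
g=[.5286+c*.156,-.1038+s*.156]; print(g)
to(*g,.21,152.4)
f=grab('wrist','w4'); t=grab('top','t4')
fx=lambda x,y,z:[.5286+c*x-s*y,-.1038+s*x+c*y,z]
for n,q in dict(grip=(.156,0,.121),bFL=(.075,.03,.076),bFR=(.075,-.03,.076),jawL=(.086,.025,.068),jawR=(.086,-.025,.068)).items(): print(n,np.round(proj(f,fx(*q)),1))
E
```

```text
time_s: 8.05
tool_pos: [0.5353, -0.1052, 0.0472]
ee_rot: [3.131, -0.255, 0.002]
ft_force: [-3.6, 0.6, 15.0]
finger_gap: 0.0595
time_s: 9.43
tool_pos: [0.5362, -0.1054, 0.2192]
ee_rot: [3.13, -0.255, 0.008]
ft_force: [0.5, 1.6, -0.8]
finger_gap: 0.0852
[np.float64(0.6824650452700209), np.float64(-0.12952057238971185)]
t 9.43 pos [ 0.5362 -0.1054  0.2192] yaw -9.31 tilt [ 0.005  0.001 -1.   ] -> shift [1.482e-01 1.000e-04 9.900e-03] turn -161.71 F [ 0.5  1.6 -0.8] gap 0.0852
grip [282.4 -24.3]
bFL [245.  109.7]
bFR [318.7 109.8]
jawL [251.6  95.5]
jawR [312.1  95.6]
```

View pics/w4.png

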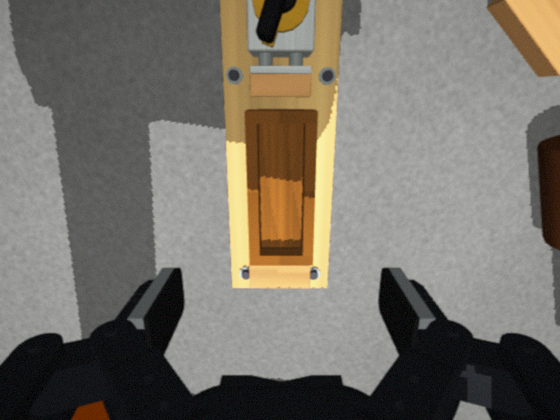

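The blank lies straight and centred on the bed, with its far corners at (246,110) and (317,110), predicted (245,110) and (319,110). I'm moving over the handle and turning into the flipped orientation, which leaves room to wind.

```bash
python3 -m jog '[[0.05,0,0,0,-1],[0.05,0,0,0,-1],[0.0482,0,0,0,-1],[0,0,0,-10.1,-1],[0,0,0,-10.1,-1],[0,0,0,-10.1,-1],[0,0,0,-10.1,-1],[0,0,0,-10.1,-1],[0,0,0,-10.1,-1],[0,0,0,-10.1,-1],[0,0,0,-10.1,-1]]'
python3 -m jog '[[0,0,0,-10.1,-1],[0,0,0,-10.1,-1],[0,0,0,-10.1,-1],[0,0,0,-10.1,-1],[0,0,0,-10.1,-1],[0,0,0,-10.1,-1],[0,0,0,-10.1,-1],[0,0,0,-10.1,-1],[0,0,0,0,-1],[0,0,0,0,-1]]'
python3 - <<'E'
from h import *
yaw=-9.49; c,s=np.cos(np.radians(yaw)),np.sin(np.radians(yaw))
g=[.5286+c*.156,-.1038+s*.156]; print(g)
to(*g,.21,152.4); print(r.state()['joints'].round(3))
f=grab('wrist','w5')
print(proj(f,[*g,.121]))
E
```

```text
time_s: 10.9
tool_pos: [0.6806, -0.1289, 0.2147]
ee_rot: [-2.543, -1.841, 0.003]
ft_force: [-0.3, -0.7, -0.3]
finger_gap: 0.085
time_s: 12.15
tool_pos: [0.681, -0.129, 0.2155]
ee_rot: [-0.759, -3.047, 0.0]
ft_force: [0.2, -0.3, 0.1]
finger_gap: 0.0852
[np.float64(0.6824650452700209), np.float64(-0.12952057238971185)]
t 12.15 pos [ 0.681  -0.129   0.2155] yaw 152.04 tilt [ 0.001 -0.    -1.   ] -> shift [-0.0015  0.0002  0.0055] turn -0.36 F [ 0.2 -0.3  0.1] gap 0.0852
[-0.273  0.606  1.177 -0.     1.36  -1.356]
(np.float64(280.50597864870883), np.float64(210.54174285299442))
```

View pics/w5.png

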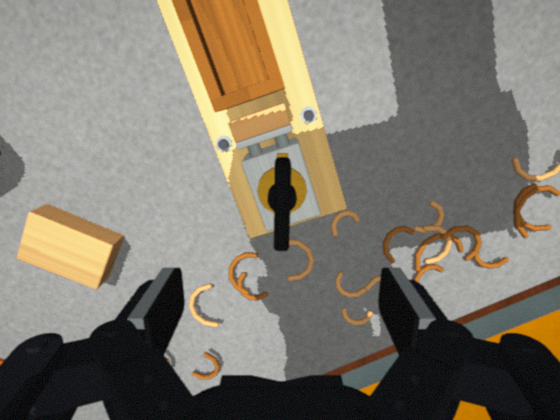

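```bash
python3 - <<'E'
from h import *
yaw=-9.49; c,s=np.cos(np.radians(yaw)),np.sin(np.radians(yaw))
Rz=np.array([[c,-s],[s,c]]); o=np.array([.5286,-.1038])
f=load('w5'); inv=lambda u,v,z:(Rz.T@(ray(f,u,v,z)[:2]-o)).round(4)
print('board',inv(249,237,.018),inv(345,208,.018)); print('bar ends',inv(284,157,.121),inv(281,249,.121)); print('disc',inv(282,190,.071))
print('jaw face',inv(229,122,.068),inv(288,108,.068),'blank end',inv(216,111,.076),inv(283,92,.076))
print(-np.array(f['R']).T@f['t'])
crop('w5',200,100,160,150,4,'c5')
E
```

```text
board [ 0.2074 -0.0536] [0.2085 0.0542]
bar ends [0.119 0.015] [ 0.1857 -0.0096]
disc [0.1546 0.0018]
jaw face [ 0.0856 -0.0217] [0.0905 0.0284] blank end [ 0.074  -0.0272] [0.0774 0.0284]
[ 0.61077978 -0.09093303  0.35811866]
```

View pics/c5.png

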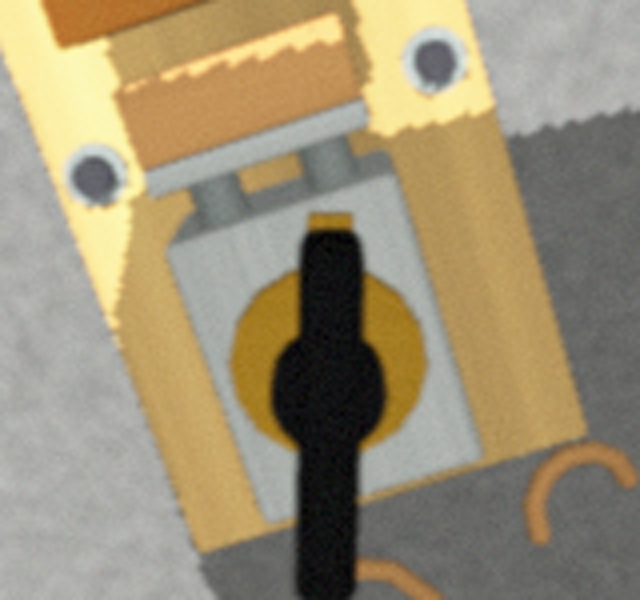

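The crop shows the bar at about 2° to the tool's x axis, with the hub (24 mm) directly below it. Corrected for the visible end face, the handle axis is near fixture (155,+1) mm and the spindle near 0.36. The fingertips should stay above the hub, so the TCP goes to about 0.097.

```bash
python3 -m jog '[[-0.0002,0.001,0.04,1.8,-1],[0,0,0.04,0,-1],[0,0,0.025,0,-1],[0,0,0.0135,0,-1],[0,0,0,0,-1],[0,0,0,0,0],[0,0,0,0,0.5],[0,0,0,0,1],[0,0,0,0,1],[0,0,0,0,1],[0,0,0,0,1],[0,0,0,0,1]]' 60
python3 - <<'E'
from h import *
to(.6817,-.1282,.097,150.2); print(r.state()['torque'].round(3))
E
```

```text
time_s: 13.7
tool_pos: [0.6819, -0.1287, 0.0982]
ee_rot: [0.8, 3.038, -0.001]
ft_force: [-2.4, -2.2, 4.9]
finger_gap: 0.0111
t 13.7 pos [ 0.6819 -0.1287  0.0982] yaw 150.48 tilt [-0. -0. -1.] -> shift [0.0004 0.0003 0.0012] turn 0.28 F [-2.4 -2.2  4.9] gap 0.0111
[-0.332  0.434  0.045]
```

```bash
python3 -m jog '[[0,0,0,2,1],[0,0,0,5,1],[0,0,0,5,1],[0,0,0,5,1],[0,0,0,5,1],[0,0,0,5,1],[0,0,0,5,1],[0,0,0,5,1],[0,0,0,3,1],[0,0,0,0,1]]'
python3 - <<'E'
from h import *
to(.6817,-.1282,.097,150.48); print(r.state()['torque'].round(3))
E
```

```text
time_s: 14.95
tool_pos: [0.6823, -0.1284, 0.0982]
ee_rot: [1.79, 2.581, 0.0]
ft_force: [0.5, 0.5, 5.6]
finger_gap: 0.0106
t 14.95 pos [ 0.6823 -0.1284  0.0982] yaw 110.5 tilt [-0.001  0.001 -1.   ] -> shift [ 0.0004 -0.0005  0.0012] turn -39.98 F [0.5 0.5 5.6] gap 0.0106
[ 0.052  0.017 -0.088]
```

```bash
python3 -m jog '[[0,0,0,3,1],[0,0,0,4,1],[0,0,0,4,1],[0,0,0,4,1]]'
python3 -c "
from h import *
to(.6817,-.1282,.097,150.48); print(r.state()['torque'].round(3)); grab('top','t6');grab('side','s6')"
python3 -m jog '[[0,0,0,3,1],[0,0,0,4,1],[0,0,0,4,1],[0,0,0,4,1]]'
python3 -c "
from h import *
to(.6817,-.1282,.097,150.48); print(r.state()['torque'].round(3));f=grab('wrist','w6')
yaw=-9.49; c,s=np.cos(np.radians(yaw)),np.sin(np.radians(yaw))
crop('w6',0,0,560,420,1.4,'c6')
for x in(.07,.074,.078): print(x,[np.round(proj(f,[.5286+c*x-s*y,-.1038+s*x+c*y,.068]),0) for y in(-.025,.025)])"
```

```text
time_s: 15.45
tool_pos: [0.6825, -0.1284, 0.0983]
ee_rot: [2.113, 2.324, 0.001]
ft_force: [1.7, 0.3, 4.7]
finger_gap: 0.0108
t 15.45 pos [ 0.6825 -0.1284  0.0983] yaw 95.45 tilt [-0.     0.001 -1.   ] -> shift [ 0.0003 -0.0008  0.0013] turn -55.03 F [1.7 0.3 4.7] gap 0.0108
[ 0.069 -0.293  0.043]
time_s: 16.05
tool_pos: [0.6827, -0.1284, 0.0983]
ee_rot: [2.397, 2.029, 0.002]
ft_force: [1.6, -0.2, 4.2]
finger_gap: 0.011
t 16.05 pos [ 0.6827 -0.1284  0.0983] yaw 80.49 tilt [-0.     0.002 -1.   ] -> shift [ 0.     -0.001   0.0013] turn -69.99 F [ 1.6 -0.2  4.2] gap 0.011
[ 0.012 -0.528  0.065]
0.07 [array([134., 287.]), array([122., 205.])]
0.074 [array([141., 287.]), array([129., 205.])]
0.078 [array([148., 287.]), array([137., 205.])]
```

View pics/c6.png

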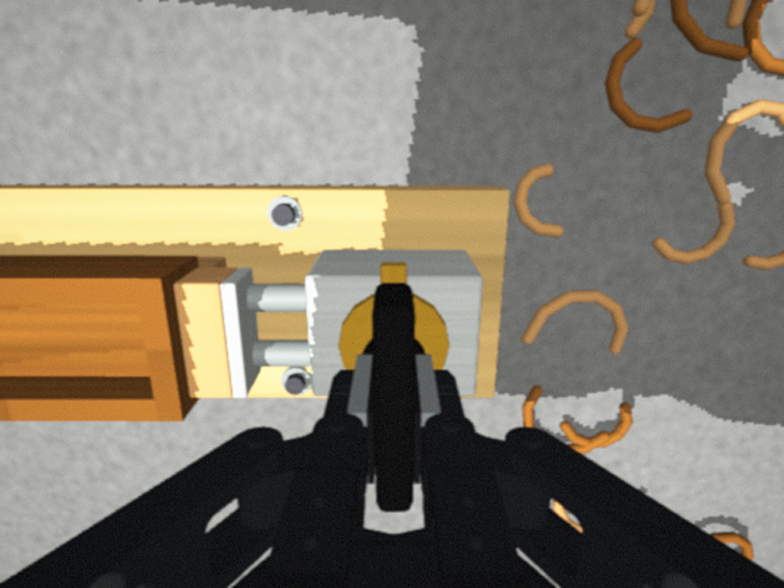

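The wrist view shows the jaw at the blank's end (about x 180–190 in the crop). The brass tab at (393,272) is still in line with the bar, so the clutch has not slipped yet. The remaining turn is about 5–8° plus slip, so I'm turning slowly.

```bash
for i in 1; do python3 -m jog '[[0,0,0,2,1],[0,0,0,2,1],[0,0,0,2,1]]'; python3 -c "
from h import *
to(.6817,-.1282,.097,150.48); print(r.state()['torque'].round(3))"; python3 -m jog '[[0,0,0,2,1],[0,0,0,2,1],[0,0,0,2,1]]'; python3 -c "
from h import *
to(.6817,-.1282,.097,150.48); print(r.state()['torque'].round(3))";  python3 -m jog '[[0,0,0,2,1],[0,0,0,2,1],[0,0,0,2,1]]'; done; python3 -c "
from h import *
to(.6817,-.1282,.097,150.48); print(r.state()['torque'].round(3));f=grab('wrist','w7');crop('w7',180,150,200,150,4,'c7')"
```

```text
time_s: 16.48
tool_pos: [0.6827, -0.1284, 0.0983]
ee_rot: [2.498, 1.903, 0.002]
ft_force: [3.0, 1.0, 4.8]
finger_gap: 0.0106
t 16.48 pos [ 0.6827 -0.1284  0.0983] yaw 74.6 tilt [ 0.     0.002 -1.   ] -> shift [-0.0001 -0.001   0.0013] turn -75.88 F [3.  1.  4.8] gap 0.0106
[ 0.033 -0.665  0.107]
time_s: 16.85
tool_pos: [0.6828, -0.1284, 0.0983]
ee_rot: [2.594, 1.769, 0.002]
ft_force: [4.4, 0.9, 5.0]
finger_gap: 0.0108
t 16.85 pos [ 0.6828 -0.1284  0.0983] yaw 68.58 tilt [ 0.     0.002 -1.   ] -> shift [-0.0002 -0.0011  0.0013] turn -81.9 F [4.4 0.9 5. ] gap 0.0108
[-0.031 -0.807  0.287]
time_s: 17.23
tool_pos: [0.6828, -0.1285, 0.0983]
ee_rot: [2.684, 1.63, 0.002]
ft_force: [5.0, -1.3, 4.4]
finger_gap: 0.0107
t 17.23 pos [ 0.6828 -0.1285  0.0983] yaw 62.55 tilt [ 0.     0.002 -1.   ] -> shift [-0.0003 -0.0011  0.0013] turn -87.93 F [ 5.  -1.3  4.4] gap 0.0107
[-0.058 -0.859  0.214]
```

View pics/c7.png

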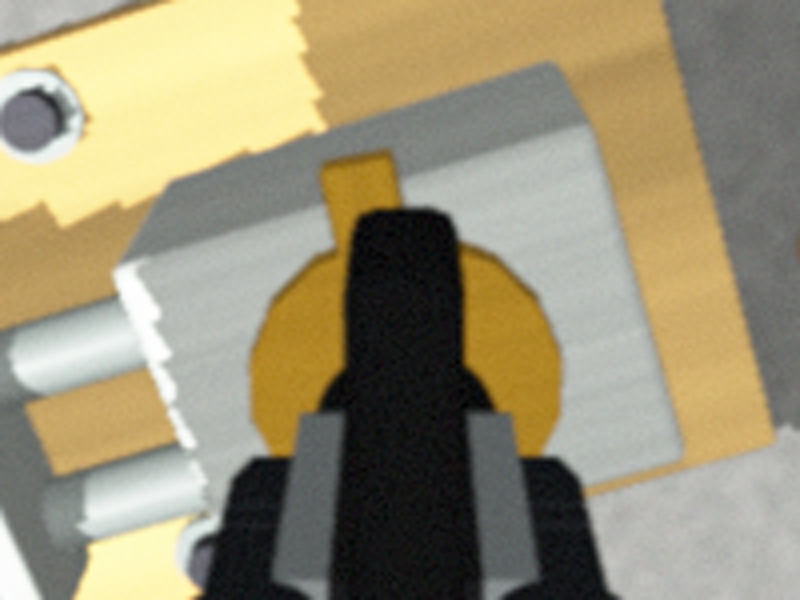

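The tab at (360,185) now lags the bar by roughly 10–13°, and the torque has levelled at about 0.25 N m, so the clutch is slipping. I'll add 4°, then release and lift.

```bash
python3 -m jog '[[0,0,0,2,1],[0,0,0,2,1],[0,0,0,0,1],[0,0,0,0,0.6],[0,0,0,0,0.3],[0,0,0,0,-0.3],[0,0,0,0,-1],[0,0,0,0,-1],[0,0,0,0,-1]]'
python3 -m jog '[[0,0,-0.01,0,-1],[0,0,-0.03,0,-1],[0,0,-0.05,0,-1],[0,0,-0.05,0,-1],[-0.05,0,0,0,-1],[-0.05,0,0,0,-1],[0,0,0,0,-1],[0,0,0,0,-1]]'
python3 -c "
from h import *
to(.6817,-.1282,.097,150.48); f=grab('wrist','w8');s=grab('side','s8');t=grab('top','t8')
a=cv2.imread('pics/w8.png'); b=cv2.resize(cv2.imread('pics/s8.png')[150:250,170:320],None,fx=1.8,fy=1.8,interpolation=cv2.INTER_CUBIC)
c=cv2.imread('pics/t8.png')[125:245,280:350]; c=cv2.resize(c,None,fx=1.9,fy=1.9)
o=np.zeros((420,800,3),np.uint8); o[:,:530]=a[:,15:545]; o[:180,530:800]=b; o[185:185+c.shape[0],540:540+c.shape[1]]=c; cv2.imwrite('pics/c8.png',o)"
```

```text
time_s: 18.4
tool_pos: [0.6819, -0.1283, 0.0978]
ee_rot: [-2.741, -1.535, 0.0]
ft_force: [1.0, -0.3, -0.1]
finger_gap: 0.0857
time_s: 19.4
tool_pos: [0.6298, -0.2135, 0.2384]
ee_rot: [2.741, 1.534, 0.001]
ft_force: [-0.0, 0.9, 0.5]
finger_gap: 0.0855
t 19.4 pos [ 0.6298 -0.2135  0.2384] yaw 58.46 tilt [ 0.     0.001 -1.   ] -> shift [ 0.0998 -0.0005  0.1414] turn -92.02 F [-0.   0.9  0.5] gap 0.0855
```

View pics/c8.png

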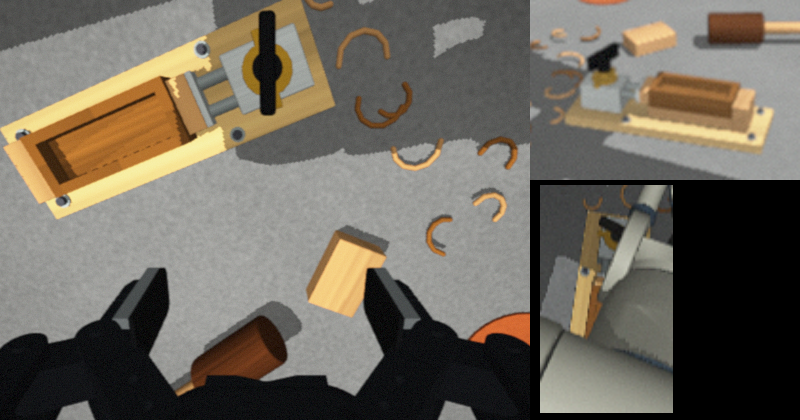

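```bash
python3 -c "
from h import *
r.job_done(); print(r.state()['time_s'])"
```

```text
the job is handed in; nothing more can be done
the job is handed in; nothing more can be done
```

The job is handed in: the blank lies hollow up and centred on the bed, clamped between the jaw and the end stop. The clutch has slipped and the robot is touching nothing. `job_done` gave no verdict.

- **Placing:** I gripped the small brown blank across its width and laid it lengthwise on the bed about 5 mm off the stop. After release, the wrist picture showed it within about 1–2 px of the centred position I had predicted.
- **Clamping:** I pinched the T-bar above its hub and turned it clockwise by about 92°. The torque levelled off near 0.2–0.29 N m, against the 0.25 expected for slip. A close-up 4° before the end showed the brass tab lagging the bar by about 10–13°. I estimate the final slip at about 0.28 rad, against a limit of 1.05. That figure comes from the total turn and the spindle's estimated start, because I did not measure the tab again after release.
- **Final look:** After I let go and backed off, the wrist and side pictures showed the blank against the stop with the jaw on its other end. The mallet and offcut looked undisturbed. The gouge and flask were not in the last pictures I checked, but the arm never went near them. The arm blocked most of the last top view, so that one confirmed little.
- **Time and force:** The last reading was 19.4 s. The readings I took peaked at about 15 N at the wrist, when the blank was set on the bed.
- **Disagreement:** The first camera estimates of the handle's position differed from the fixture geometry by about 5 mm. Most of that was the bar's visible end face. The side forces while turning stayed at about 5 N or less.

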